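# Seat an instrument box in the drill jig and throw the toggle clamp

### The arm

A 6-joint arm with a two-finger parallel gripper is mounted at the origin on the work surface. World frame = base frame: x ahead of the robot, y to its left, z up, the work surface at z = 0. Lengths are in mm, angles in rad, forces in N, time in s.
With the tool pointing down it reaches from about 350 to 875 mm from the base axis. Payload 4.2 kg.
Tool frame: the origin (TCP) lies where the fingers leave the gripper's body, on its centre line; the fingertips stand ahead of it and the grasp point (between the pads) lies 54 mm ahead of it (arm.nose_length is the z of the fingertips in the tool frame, in mm); z points along the fingers, x is the direction in which the jaws open and shut, and the axes are right-handed (so a half turn about z gives the same grasp; the last joint's range is limited). The gripper opens to 85 mm and grips with 20 to 120 N. Pads are 22 mm wide; open, the fingers measure 114 mm over their backs; the gripper's body (76 mm by 85 mm) begins 54 mm behind the grasp point. The pads swing forward as they close: fully open they stand 13 mm farther back than shut.
Start: joints at [-0.975, 0.385, 0.008, 0, -1.194, -0.259], TCP at [206.558, -589.859, 303.912] pointing down, gripper open.
Joint ranges: [-3.14, 3.14], [-1.21, 2.06], [-1.07, 1.41], [-3.16, 2.05], [-2.99, -0.16], [-3.1, 3.1]. Speed limits (rad/s): [2.79, 2.79, 3.14, 3.14, 3.14, 3.14].

### API

Orientations are given as a unit quaternion [x, y, z, w].
In Python, from bench import arm, imaging, job_done gives the robot as it stands.
- The arm moves only by the shell command python3 -m crank 'ROWS' [OPENING]. ROWS is a JSON object of lists of equal length, an entry for each row: "delta_pos": the shift along the tool's x, y, z in m, a list of three; "twist": the turn about the tool's z in rad. In form: {"delta_pos": [[tx, ty, tz], ...], "twist": [twist, ...]}. A call has 1 to 8 rows; each row shifts and turns the commanded pose from where the row before left it, along the tool's axes as they then stand; what a row does not reach is not made up. A row lasts 1/12 s, in which the tool goes at most 41.7 mm and 7.16 degrees, less where a joint would pass 70% of its speed; a pose out of reach is approached as far as the arm can. A call is refused whole if a number of a shift passes 0.0417 or a number of a turn 0.125, either way. A call with a gripper value outside its range is refused whole. OPENING is the opening, from 0 (shut) to 1 (fully open), set as the call begins (- or left out, the last holds). The fingers move at their own pace and stop on an object; the grip force is fixed at half the most. Time passes only in rows, so rows that do not move let the fingers close. It gives the time, the measured TCP pose, the force and the opening at its end, in the units of the state.
- arm.read_state(): the state, without advancing time (a new reading comes with each control period).
- imaging.get_image(name): name is "side" or "top"; returns (picture, depth): 400x640x3 uint8, blue, green, red; 400x640 float32, mm along the optical axis (not along the pixel's ray), 0 where there is no reading.
- imaging.camera_model(name): a dict with "vfov" (degrees; the focal length in pixels is half the picture's height over the tangent of half this angle, whatever the lens; pixels are square), "cx", "cy" (the principal point, pixels), "T" (4x4, takes a point from camera to world coordinates). Camera axes: x right, y up, looking along -z (the intrinsics and any distortion apply to the point x, -y, -z); pixel columns grow to the right and rows downward; lengths in mm; the calibration is good to about 2 mm. A picture is of the moment at which its call begins. camera_model takes no time and is no camera call.
- job_done(): hands the job in, once; it reports no verdict.
The state is a dict: "clock": time; "joints": joint angles; "joint_vel": joint speeds; "joint_efforts": joint torques, N m; "position": TCP position; "ee_rot": TCP orientation; "contact_force": force on the tool from outside, world axes, zero at the start; "wrist_torque": the same for the moment, N m; "gripper_width": finger opening in mm.
Only numpy, scipy, OpenCV 4.12 (cv2) and the standard library are available. Lean on these libraries where they do the work, as an engineer would, in place of code of your own. Each camera call takes 0.05 s, during which the arm holds its last target.

### The job

Push the small die-cast metal box along the channel of the drill jig until its end sits against the upright bush plate. Then push the toggle clamp's raised lever over and down until it snaps past centre and stays locked, with the rubber foot pressing on the box. Everything is only pushed, nothing picked up: the box must not be lifted or tipped, and the caliper, spool holder, tweezers and palette stay where they are.

Things in the scene. Friction and masses are not known exactly. Their poses are not given: they have to be found in the camera images.
- jig: Drill jig screwed to the bench: black anodised plate 205 x 196 x 12 mm; on it a channel between two steel rails (12 mm high, 67 mm apart), a bush plate across its far end, a toggle clamp beside it. Origin: at bench height under the centre of the box when home. x = the way the box slides, y = towards the clamp, z up. The plate spans x -118 to 87, y -69 to 127 mm; the channel lies on y = 0.
- stop_face (a point): Centre of the face of the steel bush plate that the box comes to rest against; jig frame x 57.5, y 0, z 27 mm. The bush plate stands upright across the channel's far end: 12 mm thick, 90 mm wide, 30 mm high above the jig's plate, with two drill bushes on its far side.
- metal_box: Plain die-cast aluminium instrument box, 115 mm long (x) x 64 mm wide x 31 mm high, 0.17 to 0.34 kg, loose, lid with four screws up, lying on the jig's plate between the rails, its length along the channel, 30 to 55 mm short of the bush plate. Origin: centre of its underside. Home, its origin is at x 0, y 0, z 12 mm of the jig frame.
- lever_grip (a point): Point on the axis of the clamp lever's black round grip (diameter 16, length 74 mm), 88 mm from the lever's pivot, 34 mm short of its free end. It moves in the jig's plane x = 18 mm, from y 134, z 151 mm (open, as at the start: lever leaning away from the channel, 62 degrees above level) to y 161, z 86 mm (locked: lever about level). Push its channel side, then its top: 2 to 6 N.
- lever_pivot (a point): Lever's pivot, which rides on the clamp's arm: jig frame x 18, y 92, z 73 mm open; y 72, z 86 mm locked. A light return spring lifts the lever open again if it is let go before dead centre. The last part of the swing squeezes the rubber foot, then gives way as the lever passes dead centre, 8 mm above the locked height at the grip point, and stays down. The free end then reaches to y 194 mm.
- clamp_lever (a joint): Angle of the lever relative to the clamp's arm (rad), growing as the clamp closes: 0 open (start), about 2.05 at dead centre, 2.143 locked against its stop. Past dead centre it goes to the stop by itself and stays.
- clamp_foot: Black rubber foot, diameter 19 mm, under the end of the clamp's steel arm (78 mm long, pivot at jig x 18, y 72, z 64 mm). Origin: centre of its pressing face. At the start the arm stands 65 degrees above level beside the lever, its end 140 mm above the bench, the box passes under it; as the lever goes down it sets the foot on the lid at jig x 18, y 0 mm and presses with about 10 N.
- caliper: Blue plastic caliper lying flat, 215 mm long, 80 mm wide over the jaws, 13 mm high, loose, a bystander beside the jig on the side away from the clamp. Origin: centre of the underside.
- spool_holder: Black nylon spool holder, 90 x 88 mm, 90 mm high: a base with two cheeks and an empty axle, loose, a bystander beyond the end of the lever. Origin: centre of the underside.
- tweezers: Stainless steel tweezers lying on their side, 134 mm long, 15 mm wide, 9 mm high, loose, a bystander beyond the bush plate. Origin: middle of the underside.
- palette: White ceramic palette with six round wells, 110 x 76 x 15 mm, loose, a bystander beyond the jig on the clamp side. Origin: centre of the underside.

How it is judged:
By the outcome, as a careful person would: the job done as asked, in the order asked, and still so for the second after the job is handed in, with the robot touching nothing.
It also fails if it takes over 40 s, if anything falls off the work surface, if the arm or the gripper's body presses on something with over 40 N, if the wrist force passes 120 N, or if a joint passes its speed limit or range.

## Working session

There is one attempt and no reset: what is moved stays moved. The work goes in short steps, Python scripts to look and compute and a shell command to move; the robot and the scene stay as the last step left them, time stands still between calls to the robot, and variables do not carry over. Pictures are saved under pics/ and viewed, and the job is handed in when it is done.

```bash
ls; mkdir -p pics; python3 - <<'E'
from bench import arm, imaging
import cv2, numpy as np
print(arm.read_state(), arm.nose_length)
for n in ("side","top"):
    p,d=imaging.get_image(n); cv2.imwrite(f"pics/{n}0.png",p); np.save(f"{n}0.npy",d)
    m=imaging.camera_model(n); print(n,m)
E
```

```text
pics
{'clock': 0.0, 'joints': array([-9.75375231e-01,  3.85551070e-01,  6.62791855e-03, -5.09966721e-04,
       -1.19400839e+00, -2.58591277e-01]), 'joint_vel': array([1.55746712e-03, 9.42897006e-05, 1.59454764e-03, 1.21817498e-04,
       4.45703858e-04, 3.55693286e-04]), 'joint_efforts': array([-1.70329713e-05, -3.92285657e+01,  1.88404298e+01,  4.18599442e+00,
       -4.51949338e-03, -1.79186287e-06]), 'position': array([ 206.43934865, -589.46697295,  302.82391999]), 'ee_rot': array([ 5.78653634e-01,  8.15572668e-01,  5.96420746e-04, -9.16641041e-04]), 'contact_force': array([0.63468122, 0.32037457, 0.14925383]), 'wrist_torque': array([ 0.01021716, -0.0110297 ,  0.07460736]), 'gripper_width': 85.56411041248477} 72.6
side {'vfov': 48.53916718655758, 'cx': 323.2322226725314, 'cy': 199.27146264230737, 'T': array([[ 9.87841857e-01,  1.15303446e-01, -1.04276466e-01,
         5.14106916e+02],
       [-1.55456575e-01,  7.26980823e-01, -6.68828929e-01,
        -7.44933755e+02],
       [-1.31128935e-03,  6.76907674e-01,  7.36066764e-01,
         9.81629947e+02],
       [ 0.00000000e+00,  0.00000000e+00,  0.00000000e+00,
         1.00000000e+00]])}
top {'vfov': 51.79776330328396, 'cx': 318.437833985147, 'cy': 203.2664478884486, 'T': array([[-1.76474719e-02,  9.86855490e-01, -1.60638751e-01,
         4.74112388e+02],
       [-9.99782897e-01, -1.91972834e-02, -8.10080962e-03,
         7.30827708e+01],
       [-1.10781561e-02,  1.60460917e-01,  9.86980024e-01,
         1.11489049e+03],
       [ 0.00000000e+00,  0.00000000e+00,  0.00000000e+00,
         1.00000000e+00]])}
```

View pics/side0.png

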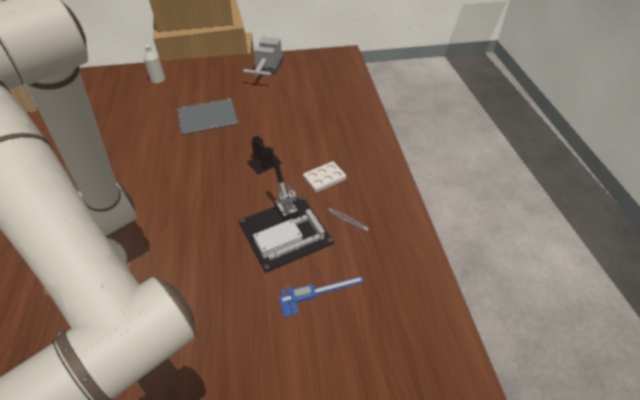

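View pics/top0.png

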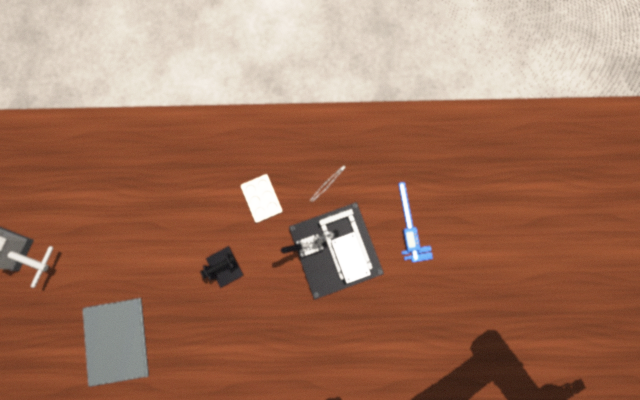

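```bash
python3 - <<'E'
import cv2
p=cv2.imread("pics/top0.png")[160:320,190:440]; cv2.imwrite("pics/top0z.png",cv2.resize(p,None,fx=3.2,fy=3.2,interpolation=cv2.INTER_CUBIC))
p=cv2.imread("pics/side0.png")[120:330,220:390]; cv2.imwrite("pics/side0z.png",cv2.resize(p,None,fx=2.8,fy=2.8,interpolation=cv2.INTER_CUBIC))
E
```

```text
(no output)
```

View pics/top0z.png

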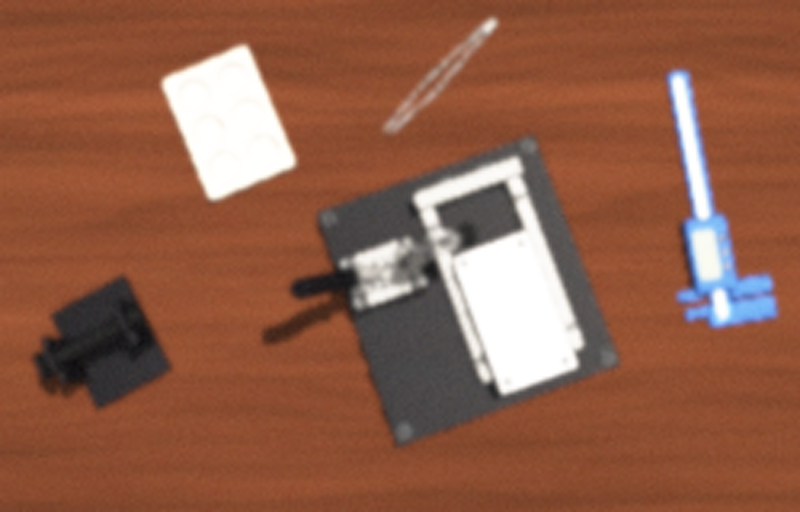

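View pics/side0z.png

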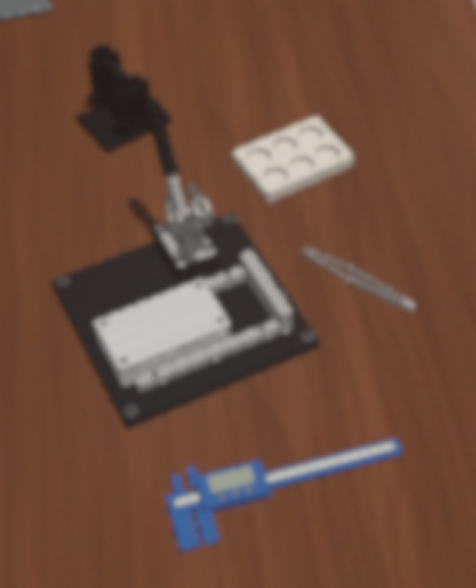

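```bash
cat > h.py <<'E'
import numpy as np
from bench import imaging
def ray(n,u,v):
    m=imaging.camera_model(n); f=200/np.tan(np.radians(m['vfov']/2)); T=m['T']
    d=T[:3,:3]@np.array([(u-m['cx'])/f,-(v-m['cy'])/f,-1]); return T[:3,3],d
def onz(n,u,v,z):
    o,d=ray(n,u,v); return o+d*(z-o[2])/d[2]
def proj(n,P):
    m=imaging.camera_model(n); f=200/np.tan(np.radians(m['vfov']/2)); T=m['T']
    c=T[:3,:3].T@(np.array(P,float)-T[:3,3]); return m['cx']+f*c[0]/-c[2], m['cy']-f*c[1]/-c[2]
def fit(J,W):
    J=np.array(J,float)[:,:2];W=np.array(W)[:,:2];a=J.mean(0);b=W.mean(0)
    z=np.sum(np.conj((J-a)@[1,1j])*((W-b)@[1,1j]));t=np.angle(z)
    R=np.array([[np.cos(t),-np.sin(t)],[np.sin(t),np.cos(t)]]);return t,R,b-R@a,W-(J@R.T+b-R@a)
E
python3 - <<'E'
from h import *
def zt(p): return ((p[0]+.5)/3.2-.5+190,(p[1]+.5)/3.2-.5+160)
def zs(p): return ((p[0]+.5)/2.8-.5+220,(p[1]+.5)/2.8-.5+120)
J=[(87,127),(87,-69),(-118,-69),(-118,127)]
Wt=[onz('top',*zt(p),12) for p in [(318,213),(533,138),(618,363),(397,445)]]
Ws=[onz('side',*zs(p),12) for p in [(235,213),(318,345),(128,425),(55,281)]]
for W in (Wt,Ws):
    t,R,o,r=fit(J,W);print(np.degrees(t),o,r.round(1).tolist())
    for s in (1,):
        B=[onz('top',*zt(p),43)[:2] for p in [(453,262),(527,235),(578,365),(505,395)]]
        print(((np.array(B)-o)@R).round(1).tolist())
        B=[onz('side',*zs(p),43)[:2] for p in [(204,283),(232,322),(122,372),(94,323)]]
        print(((np.array(B)-o)@R).round(1).tolist())
d=np.load('top0.npy')
for p in [(350,300),(530,320),(500,70)]:
    u,v=zt(p);o_,dd=ray('top',u,v);k=d[int(round(v)),int(round(u))];print((o_+dd*k)[2])
E
```

```text
18.551224004335168 [551.54331728  16.65463441] [[-1.0, -2.4], [-3.0, 0.8], [2.3, 2.2], [1.8, -0.6]]
[[6.7, 33.4], [7.1, -30.7], [-104.3, -32.9], [-106.9, 30.3]]
[[7.6, 24.0], [11.0, -32.5], [-104.6, -38.2], [-106.5, 27.5]]
18.199703582445615 [552.898867    11.11238952] [[-0.2, 0.5], [-3.8, -0.3], [2.1, 0.5], [1.8, -0.7]]
[[7.0, 39.1], [7.8, -25.0], [-103.6, -27.8], [-106.6, 35.3]]
[[7.9, 29.7], [11.6, -26.7], [-103.9, -33.1], [-106.2, 32.5]]
34.60505222671077
46.18714015182695
-2.9961520690642374
```

```bash
python3 -m crank '{"delta_pos":[[0.02,0.016,0],[0.0286,0.0235,0],[0.0286,0.0235,0],[0.0286,0.0235,0],[0.0286,0.0235,0],[0.0286,0.0235,0],[0.0286,0.0235,0],[0.0286,0.0235,0]],"twist":[0.016,0,0,0,0,0,0,0]}' 0
```

```text
clock: 0.77
position: [308.0, -322.1, 303.6]
ee_rot: [0.585, 0.811, 0.0, -0.0]
contact_force: [0.5, -0.3, 1.0]
gripper_width: 0.3
```

```bash
python3 -m crank '{"delta_pos":[[0.029,0.0225,0],[0.029,0.0225,0],[0.029,0.0225,0],[0.029,0.0225,0],[0.029,0.0225,0],[0.029,0.0225,0],[0.029,0.0225,0],[0.02,0.015,0.01]],"twist":[0,0,0,0,0,0,0,0]}'
python3 -m crank '{"delta_pos":[[0,0,0.02],[0,0,0.02],[0,0,0.02],[0,0,0.02],[0,0,0.0],[0,0,0]],"twist":[0,0,0,0,0,0]}'
python3 - <<'E'
from bench import arm, imaging
import cv2, numpy as np
from h import *
for n in ("side","top"):
    p,d=imaging.get_image(n)
    cv2.imwrite(f"pics/{n}1.png",cv2.resize(p[120:330,210:430],None,fx=2.8,fy=2.8,interpolation=cv2.INTER_CUBIC))
s=arm.read_state();print(s['position'],s['ee_rot'])
E
```

```text
clock: 1.43
position: [402.8, -55.3, 295.4]
ee_rot: [0.584, 0.812, 0.002, 0.002]
contact_force: [1.6, 0.1, 0.4]
gripper_width: -0.0
clock: 1.93
position: [401.0, -58.0, 213.4]
ee_rot: [0.585, 0.811, -0.001, -0.001]
contact_force: [0.8, 0.7, 0.3]
gripper_width: -0.3
[402.10998194 -57.78304631 214.93648505] [5.85000919e-01 8.11032129e-01 5.47867298e-04 7.14818683e-04]
```

View pics/side1.png

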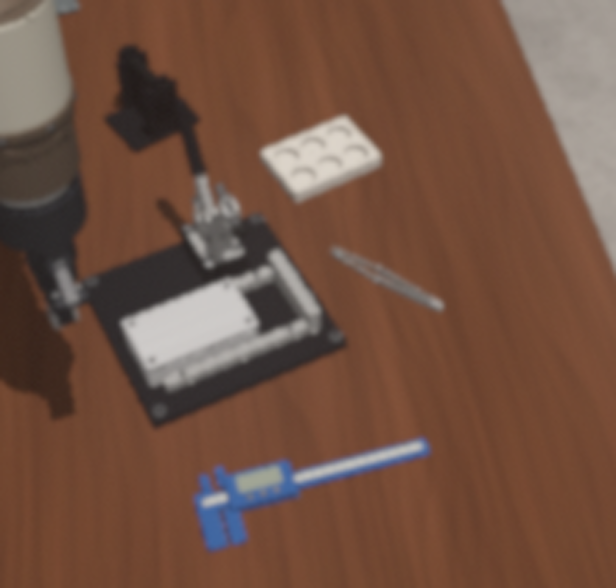

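View pics/top1.png

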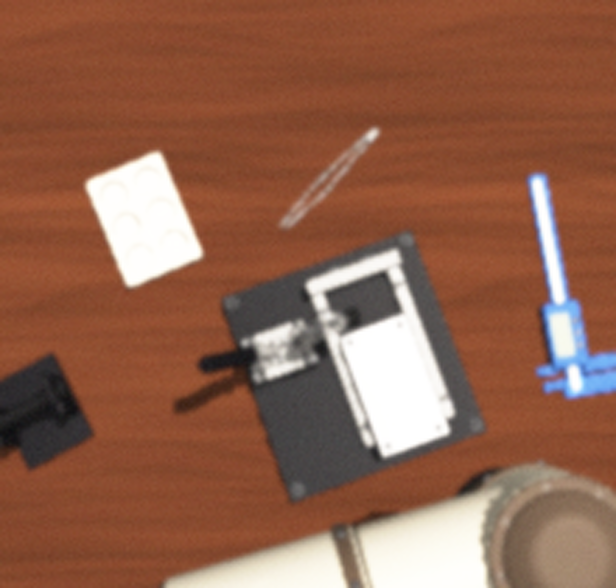

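```bash
python3 - <<'E'
from h import *
u,v=proj('side',(401.5,-58,214-72.6)); print(((u+.5-210)*2.8, (v+.5-120)*2.8))
R=np.array([[np.cos(.321),-np.sin(.321)],[np.sin(.321),np.cos(.321)]])
print((np.array([401.5,-58])-[552,14])@R)
E
```

```text
(np.float64(65.7457507590624), np.float64(319.29823682842533))
[-165.52964271  -20.83716353]
```

```bash
python3 -m crank '{"delta_pos":[[0.0195,0.01,0.015],[0,0,0.025],[0,0,0.025],[0,0,0.025],[0,0,0.02],[0,0,0.009],[0,0,0],[0,0,0]],"twist":[0,0,0,0,0,0,0,0]}'
python3 - <<'E'
from bench import arm, imaging
import cv2, numpy as np
from h import *
for n in ("side",):
    p,d=imaging.get_image(n)
    cv2.imwrite(f"pics/{n}2.png",cv2.resize(p[170:270,210:350],None,fx=5,fy=5,interpolation=cv2.INTER_CUBIC))
s=arm.read_state();print(s['position'],s['ee_rot'])
E
```

```text
clock: 2.7
position: [405.7, -36.0, 95.6]
ee_rot: [0.585, 0.811, 0.001, 0.001]
contact_force: [0.2, -0.2, 0.4]
gripper_width: -0.3
[405.90669761 -35.91247466  96.01748846] [0.58497667 0.81104899 0.00101889 0.00089018]
```

View pics/side2.png

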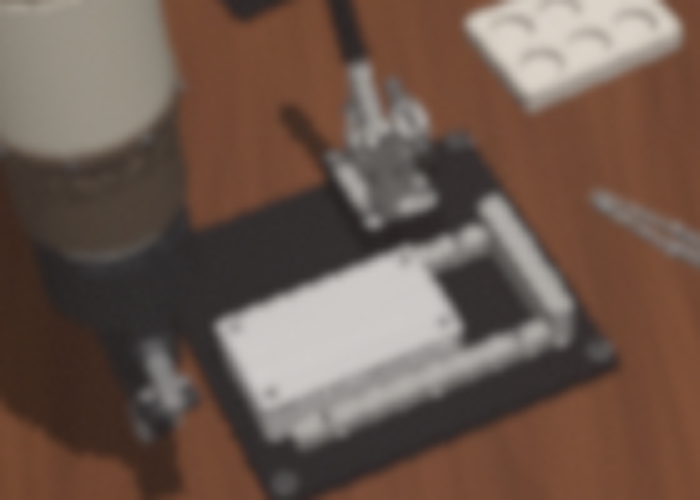

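```bash
python3 -m crank '{"delta_pos":[[0,0.01,0],[0,0.012,0],[0,0.008,0],[0,0.004,0],[0,0.004,0],[0,0.004,0],[0,0.005,0],[0,0.005,0]],"twist":[0,0,0,0,0,0,0,0]}'
python3 -m crank '{"delta_pos":[[0,0.006,0],[0,0.006,0],[0,0.005,0],[0,0.004,0],[0,0.003,0]],"twist":[0,0,0,0,0]}'
python3 - <<'E'
from bench import arm, imaging
import cv2, numpy as np
from h import *
for n in ("side",):
    p,d=imaging.get_image(n)
    cv2.imwrite(f"pics/{n}3.png",cv2.resize(p[170:270,210:350],None,fx=5,fy=5,interpolation=cv2.INTER_CUBIC))
s=arm.read_state();print(s['position'],s['contact_force'])
E
```

```text
clock: 3.42
position: [453.1, -20.1, 94.7]
ee_rot: [0.585, 0.811, -0.001, -0.001]
contact_force: [-1.8, -0.2, -0.5]
gripper_width: 0.1
clock: 3.83
position: [476.9, -12.2, 94.8]
ee_rot: [0.585, 0.811, -0.001, -0.001]
contact_force: [-2.9, -0.8, 4.3]
gripper_width: 0.1
[477.5078594  -11.99611798  94.86190249] [ 0.65895071 -0.26502985 -0.33631889]
```

View pics/side3.png

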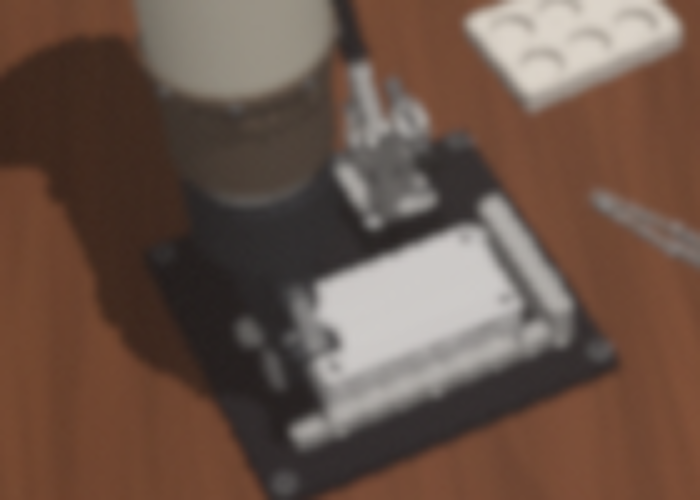

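```bash
python3 -m crank '{"delta_pos":[[0,0.003,0],[0,0.003,0],[0,0.002,0]],"twist":[0,0,0]}'
python3 -m crank '{"delta_pos":[[0,0.001,0],[0,0.001,0]],"twist":[0,0]}'
```

```text
clock: 4.13
position: [485.2, -9.4, 95.0]
ee_rot: [0.585, 0.811, 0.001, 0.0]
contact_force: [-0.4, -0.2, -2.1]
gripper_width: -0.0
clock: 4.3
position: [486.2, -9.0, 94.9]
ee_rot: [0.585, 0.811, -0.0, -0.0]
contact_force: [-3.6, -0.3, 3.3]
gripper_width: 0.1
```

```bash
python3 -m crank '{"delta_pos":[[0,0.001,0]],"twist":[0]}';python3 -m crank '{"delta_pos":[[0,0.001,0]],"twist":[0]}'
```

```text
clock: 4.38
position: [486.7, -8.9, 94.9]
ee_rot: [0.585, 0.811, -0.001, -0.001]
contact_force: [-3.8, -1.5, 4.1]
gripper_width: 0.2
clock: 4.47
position: [487.5, -8.7, 94.9]
ee_rot: [0.585, 0.811, -0.001, -0.001]
contact_force: [-5.2, -1.8, 3.4]
gripper_width: -0.2
```

```bash
python3 -m crank '{"delta_pos":[[0,0.001,0]],"twist":[0]}';python3 -m crank '{"delta_pos":[[0,0.001,0]],"twist":[0]}'
python3 - <<'E'
from bench import arm, imaging
import cv2, numpy as np
for n in ("side","top"):
    p,d=imaging.get_image(n)
    cv2.imwrite(f"pics/{n}4.png",cv2.resize(p[170:270,240:350] if n=="side" else p[180:310,260:400],None,fx=5,fy=5,interpolation=cv2.INTER_CUBIC))
s=arm.read_state();print(s['position'],s['contact_force'])
E
```

```text
clock: 4.55
position: [487.6, -8.7, 94.7]
ee_rot: [0.585, 0.811, -0.002, -0.001]
contact_force: [-7.7, -1.7, 5.8]
gripper_width: 0.2
clock: 4.63
position: [487.8, -8.6, 94.6]
ee_rot: [0.585, 0.811, -0.002, -0.002]
contact_force: [-8.2, -3.0, 6.9]
gripper_width: -0.1
[487.75808384  -8.63897898  94.55801535] [-7.75915621 -2.23980083  5.48229597]
```

View pics/side4.png

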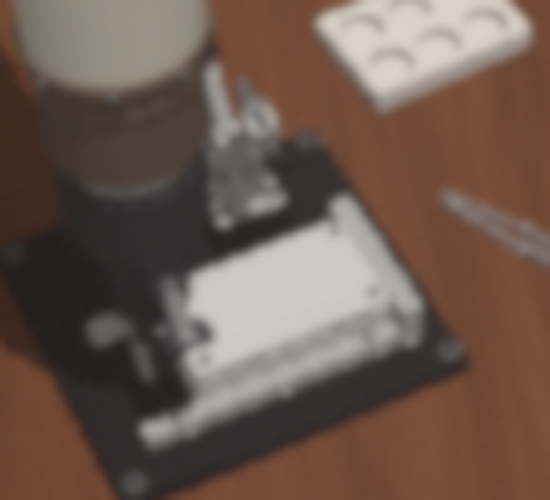

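View pics/top4.png

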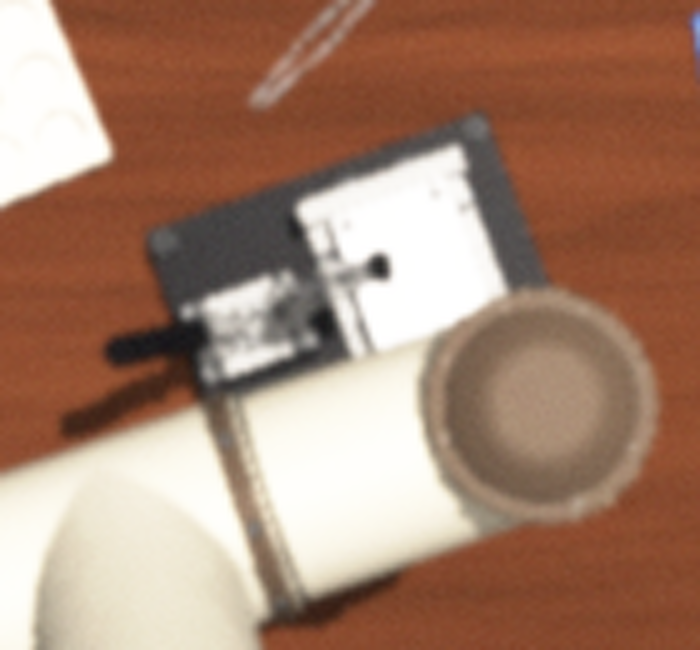

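```bash
python3 -m crank '{"delta_pos":[[0,0.002,0]],"twist":[0]}';python3 -m crank '{"delta_pos":[[0,0.002,0]],"twist":[0]}'
```

```text
clock: 4.82
position: [488.0, -8.5, 94.4]
ee_rot: [0.586, 0.811, -0.004, -0.003]
contact_force: [-13.1, -3.7, 10.2]
gripper_width: 0.2
clock: 4.9
position: [488.3, -8.5, 94.1]
ee_rot: [0.586, 0.81, -0.006, -0.005]
contact_force: [-15.5, -4.0, 11.9]
gripper_width: 0.1
```

```bash
python3 -m crank '{"delta_pos":[[0,-0.006,0],[0,-0.01,0],[0,-0.012,0],[0,-0.005,-0.015],[0,0,-0.03],[0,0,-0.036],[0,0,-0.036],[0,0,-0.036]],"twist":[0,0,0,0,0,0,0,0]}'
python3 -m crank '{"delta_pos":[[0,0,-0.036],[0,0,-0.015],[0,0,0]],"twist":[0,0,0]}'
python3 - <<'E'
from bench import arm, imaging
import cv2, numpy as np
for n in ("side","top"):
    p,d=imaging.get_image(n)
    cv2.imwrite(f"pics/{n}5.png",cv2.resize(p[170:270,240:350] if n=="side" else p[180:310,260:400],None,fx=5,fy=5,interpolation=cv2.INTER_CUBIC))
from h import *
s=arm.read_state();P=s['position'];print(P,s['contact_force'],s['ee_rot'])
E
```

```text
clock: 5.57
position: [463.1, -16.7, 250.1]
ee_rot: [0.585, 0.811, 0.001, 0.001]
contact_force: [1.3, 0.3, -1.0]
gripper_width: 0.2
clock: 5.82
position: [465.1, -16.3, 304.1]
ee_rot: [0.585, 0.811, 0.005, 0.005]
contact_force: [0.4, -1.4, -0.3]
gripper_width: 0.1
[462.84261679 -16.65631229 299.44559111] [ 0.36969971 -0.22761725 -0.71344956] [0.58511788 0.81094611 0.00163356 0.00089775]
```

View pics/side5.png

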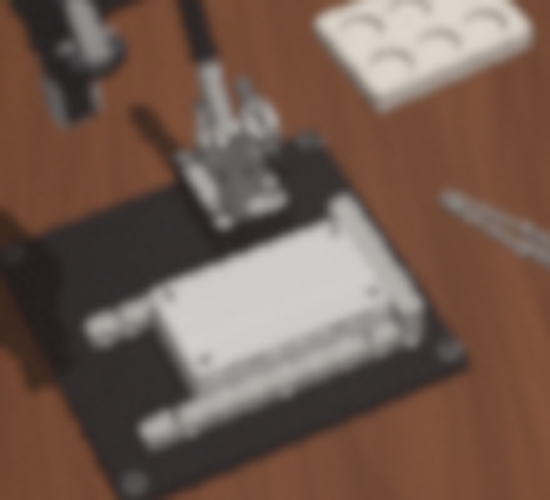

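View pics/top5.png

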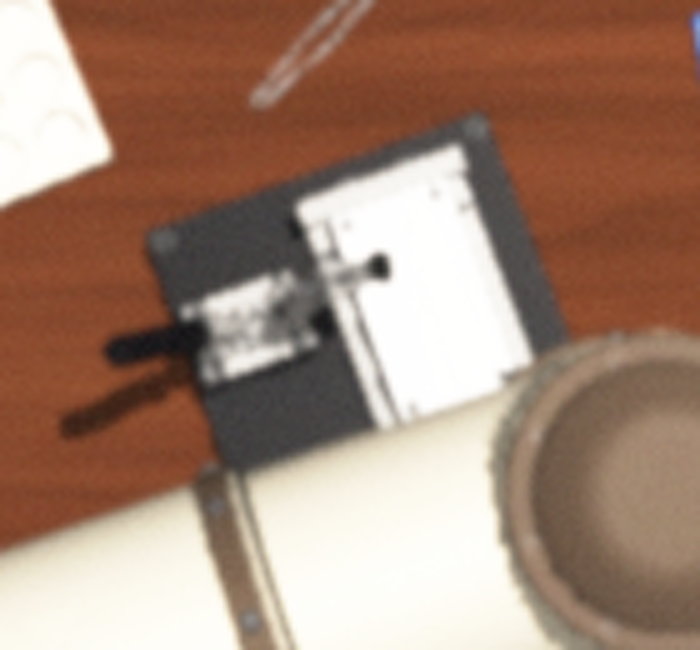

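```bash
python3 -m crank '{"delta_pos":[[0.008,0.016,0],[0.016,0.02,0],[0.018,0.02,0],[0.018,0.02,0],[0.018,0.018,0],[0.014,0.012,0],[0.007,0.007,0],[0,0,0]],"twist":[0,0,0,0,0,0,0,0]}'
python3 - <<'E'
from bench import arm, imaging
import cv2, numpy as np
from h import *
s=arm.read_state();P=s['position'];print(P,s['ee_rot'])
R=np.array([[np.cos(.321),-np.sin(.321)],[np.sin(.321),np.cos(.321)]]);o=np.array([552.5,12.5])
print((P[:2]-o)@R)
print((onz('top',260+112/5,180+352/5,181)[:2]-o)@R, 'lever end expect 18,149')
for q,z in [((18,149),181),((18,134),151),((18,110),75)]: print(proj('side',[*(o+R@q),z]),proj('top',[*(o+R@q),z]))
for n in ("side","top"):
    p,d=imaging.get_image(n)
    cv2.imwrite(f"pics/{n}6.png",cv2.resize(p[130:250,220:350] if n=="side" else p[180:310,260:400],None,fx=5,fy=5,interpolation=cv2.INTER_CUBIC))
E
```

```text
clock: 6.58
position: [539.0, 114.0, 297.4]
ee_rot: [0.584, 0.811, -0.001, -0.0]
contact_force: [-0.3, -1.5, -0.4]
gripper_width: -0.1
[539.03952889 114.03406356 297.43901084] [ 5.84396161e-01  8.11467961e-01 -8.14563205e-04 -4.60265701e-04]
[ 19.26266958 100.59473101]
[ 16.87641571 154.03441945] lever end expect 18,149
(np.float64(274.537012766725), np.float64(156.00359069777735)) (np.float64(284.3523810793117), np.float64(249.18257948257596))
(np.float64(277.60644958823775), np.float64(167.52532234776726)) (np.float64(291.63570612135004), np.float64(247.6805139975239))
(np.float64(283.0686410090918), np.float64(192.40631794959626)) (np.float64(302.9318151612442), np.float64(246.1249634859377))
```

View pics/side6.png

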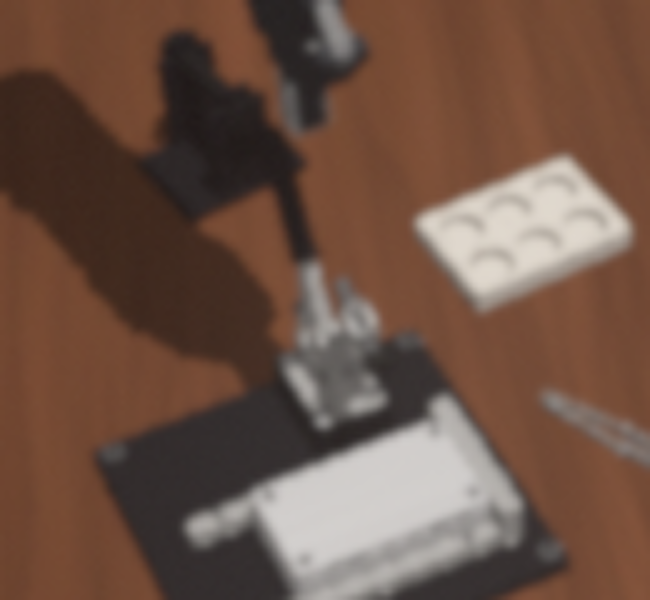

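```bash
python3 - <<'E'
import cv2
p=cv2.imread("pics/side0.png")[130:250,220:350]
cv2.imwrite("pics/side0y.png",cv2.resize(p,None,fx=5,fy=5,interpolation=cv2.INTER_CUBIC))
E
```

```text
(no output)
```

View pics/side0y.png

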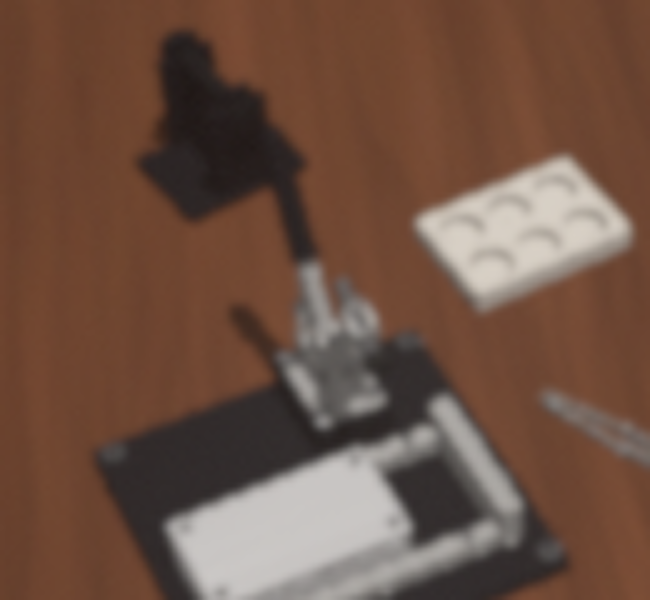

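```bash
python3 -m crank '{"delta_pos":[[0,0,0.015],[0,0,0.02],[0,0,0.02],[0,0,0.015],[0,0,0.004],[0,0,0]],"twist":[0,0,0,0,0,0]}'
python3 -m crank '{"delta_pos":[[0.004,0,0],[0.004,0,0]],"twist":[0,0]}'
python3 - <<'E'
from bench import arm, imaging
import cv2, numpy as np
from h import *
s=arm.read_state();P=s['position'];print(P,s['contact_force'])
R=np.array([[np.cos(.321),-np.sin(.321)],[np.sin(.321),np.cos(.321)]]);o=np.array([552.5,12.5])
print((P[:2]-o)@R)
p,d=imaging.get_image("side")
cv2.imwrite(f"pics/side7.png",cv2.resize(p[130:250,220:350],None,fx=5,fy=5,interpolation=cv2.INTER_CUBIC))
E
```

```text
clock: 7.18
position: [537.8, 111.4, 224.1]
ee_rot: [0.586, 0.811, -0.001, -0.001]
contact_force: [0.4, -1.1, 0.2]
gripper_width: 0.1
clock: 7.35
position: [536.6, 120.2, 226.3]
ee_rot: [0.585, 0.811, 0.001, 0.001]
contact_force: [0.1, 0.6, 0.8]
gripper_width: -0.2
[536.6007295  120.22672898 226.31455944] [0.10565731 0.58772326 0.83131967]
[ 18.90232594 107.24055676]
```

View pics/side7.png

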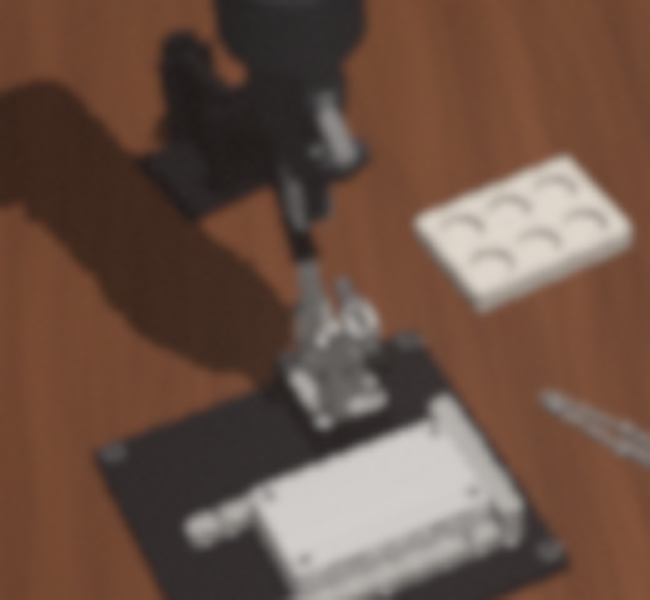

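```bash
python3 -m crank '{"delta_pos":[[0.004,0,0],[0.004,0,0.001],[0.004,0,0.001],[0.004,0,0.001]],"twist":[0,0,0,0]}'
python3 -m crank '{"delta_pos":[[0.004,0,0.002],[0.004,0,0.003],[0.003,0,0.004],[0.003,0,0.004]],"twist":[0,0,0,0]}'
python3 - <<'E'
from bench import arm, imaging
import cv2, numpy as np
from h import *
s=arm.read_state();P=s['position'];print(P,s['contact_force'])
R=np.array([[np.cos(.321),-np.sin(.321)],[np.sin(.321),np.cos(.321)]]);o=np.array([552.5,12.5])
print((P[:2]-o)@R)
for n in ("side","top"):
    p,d=imaging.get_image(n)
    cv2.imwrite(f"pics/{n}8.png",cv2.resize(p[130:250,220:350] if n=="side" else p[180:310,260:400],None,fx=5,fy=5,interpolation=cv2.INTER_CUBIC))
E
```

```text
clock: 7.73
position: [531.2, 135.6, 222.4]
ee_rot: [0.585, 0.811, -0.0, 0.001]
contact_force: [0.5, -2.5, 2.5]
gripper_width: 0.1
clock: 8.07
position: [528.1, 149.2, 211.6]
ee_rot: [0.584, 0.811, 0.001, 0.002]
contact_force: [-1.1, -4.3, 10.0]
gripper_width: -0.1
[528.0690112  149.17402944 211.56195586] [-1.07614568 -4.29887267 10.02286885]
[ 19.93973057 137.40113057]
```

View pics/side8.png

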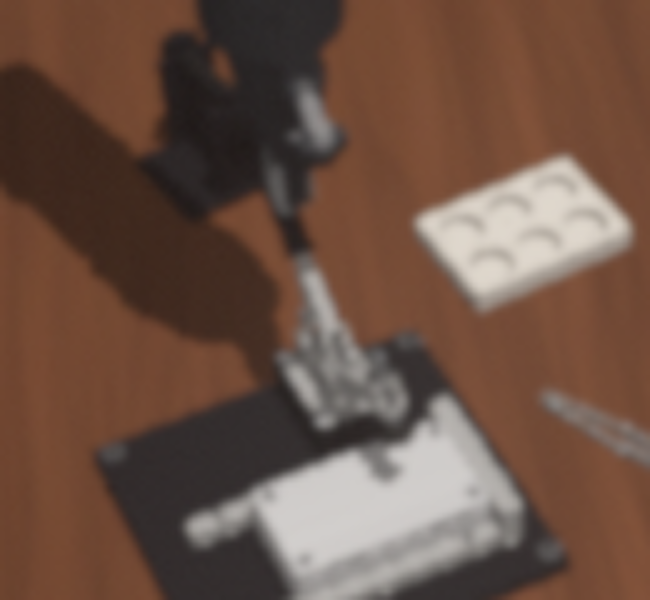

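```bash
python3 -m crank '{"delta_pos":[[0.002,0,0.004],[0.002,0,0.004],[0.001,0,0.004]],"twist":[0,0,0]}'
python3 -m crank '{"delta_pos":[[0.001,0,0.004],[0.001,0,0.004],[0.001,0,0.004]],"twist":[0,0,0]}'
python3 - <<'E'
from bench import arm, imaging
import cv2, numpy as np
from h import *
s=arm.read_state();P=s['position'];print(P,s['contact_force'])
R=np.array([[np.cos(.321),-np.sin(.321)],[np.sin(.321),np.cos(.321)]]);o=np.array([552.5,12.5])
print((P[:2]-o)@R)
for n in ("side","top"):
    p,d=imaging.get_image(n)
    cv2.imwrite(f"pics/{n}9.png",cv2.resize(p[130:250,220:350] if n=="side" else p[180:310,260:400],None,fx=5,fy=5,interpolation=cv2.INTER_CUBIC))
E
```

```text
clock: 8.42
position: [526.2, 153.6, 197.8]
ee_rot: [0.585, 0.811, 0.001, 0.001]
contact_force: [2.8, -3.5, 1.4]
gripper_width: 0.1
clock: 8.67
position: [525.0, 157.0, 185.6]
ee_rot: [0.585, 0.811, 0.001, 0.001]
contact_force: [1.9, -0.9, 5.3]
gripper_width: 0.2
[525.01275334 157.02684677 185.56838322] [ 1.92321357 -0.93587148  5.29095863]
[ 19.51727189 145.8171261 ]
```

View pics/side9.png

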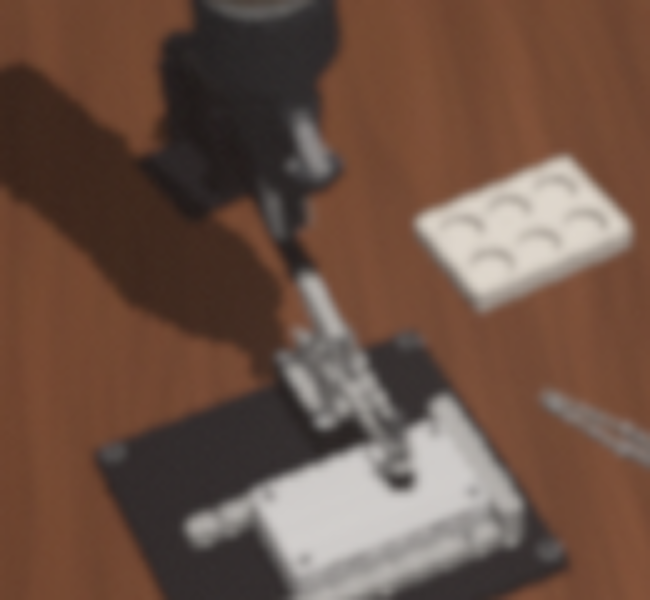

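```bash
python3 -m crank '{"delta_pos":[[0.001,0,0.004],[0.001,0,0.003]],"twist":[0,0]}'
python3 -m crank '{"delta_pos":[[0,0,0.003],[0,0,0.002]],"twist":[0,0]}'
python3 -m crank '{"delta_pos":[[0,0,0.002]],"twist":[0]}'
python3 -m crank '{"delta_pos":[[0,0,0.002]],"twist":[0]}'
```

```text
clock: 8.93
position: [524.0, 158.8, 178.1]
ee_rot: [0.585, 0.811, 0.001, 0.0]
contact_force: [2.0, 0.3, 1.7]
gripper_width: -0.3
clock: 9.1
position: [522.3, 158.0, 171.6]
ee_rot: [0.585, 0.811, -0.001, -0.001]
contact_force: [-0.5, -0.5, -0.2]
gripper_width: 0.0
clock: 9.18
position: [522.4, 157.9, 169.6]
ee_rot: [0.585, 0.811, -0.001, -0.001]
contact_force: [0.2, 0.1, 0.1]
gripper_width: 0.2
clock: 9.27
position: [522.7, 157.9, 168.0]
ee_rot: [0.585, 0.811, -0.001, -0.001]
contact_force: [0.5, -0.4, -0.2]
gripper_width: -0.1
```

```bash
python3 -m crank '{"delta_pos":[[0,0,0.002]],"twist":[0]}'
python3 -m crank '{"delta_pos":[[0,0,0.002]],"twist":[0]}'
```

```text
clock: 9.35
position: [523.0, 158.0, 166.2]
ee_rot: [0.585, 0.811, -0.001, -0.0]
contact_force: [-0.5, 0.4, 2.6]
gripper_width: -0.0
clock: 9.43
position: [523.1, 158.2, 165.0]
ee_rot: [0.585, 0.811, -0.001, -0.0]
contact_force: [-5.3, 0.7, 7.6]
gripper_width: 0.0
```

Contact with the lever on its stop at the locked height. I'll go straight up and check.

```bash
python3 -m crank '{"delta_pos":[[0,0,-0.004],[0,0,-0.015],[0,0,-0.03],[0,0,-0.035],[0,0,-0.035],[0,0,-0.015]],"twist":[0,0,0,0,0,0]}'
python3 -m crank '{"delta_pos":[[0,-0.03,0],[0,-0.036,0],[0,-0.036,0],[0,-0.036,0],[0,-0.036,0],[0,-0.02,0],[0,0,0],[0,0,0]],"twist":[0,0,0,0,0,0,0,0]}'
python3 - <<'E'
from bench import arm, imaging
import cv2, numpy as np
from h import *
s=arm.read_state();P=s['position'];print(P,s['contact_force'])
R=np.array([[np.cos(.321),-np.sin(.321)],[np.sin(.321),np.cos(.321)]]);o=np.array([552.5,12.5])
for q,z in [((18,194),86),((18,161),86),((18,72),86),((18,0),43)]: print([((np.array(proj('side',[*(o+R@q),z]))-(220,130))*5).round(),((np.array(proj('top',[*(o+R@q),z]))-(190,160))*3.2).round()])
for n in ("side","top"):
    p,d=imaging.get_image(n)
    cv2.imwrite(f"pics/{n}10.png",cv2.resize(p[130:250,220:350],None,fx=5,fy=5,interpolation=cv2.INTER_CUBIC) if n=="side" else cv2.resize(p[160:320,190:440],None,fx=3.2,fy=3.2,interpolation=cv2.INTER_CUBIC))
E
```

```text
clock: 9.93
position: [524.9, 158.6, 304.2]
ee_rot: [0.585, 0.811, 0.004, 0.002]
contact_force: [0.2, -0.3, 0.2]
gripper_width: 0.0
clock: 10.6
position: [338.9, 96.7, 299.5]
ee_rot: [0.585, 0.811, 0.001, 0.0]
contact_force: [0.1, -0.4, 0.8]
gripper_width: -0.1
[338.85780313  96.73221125 299.54212544] [ 0.10897124 -0.37208151  0.78020027]
[array([256., 206.]), array([258., 311.])]
[array([278., 242.]), array([299., 297.])]
[array([342., 343.]), array([407., 258.])]
[array([401., 483.]), array([491., 233.])]
```

View pics/side10.png

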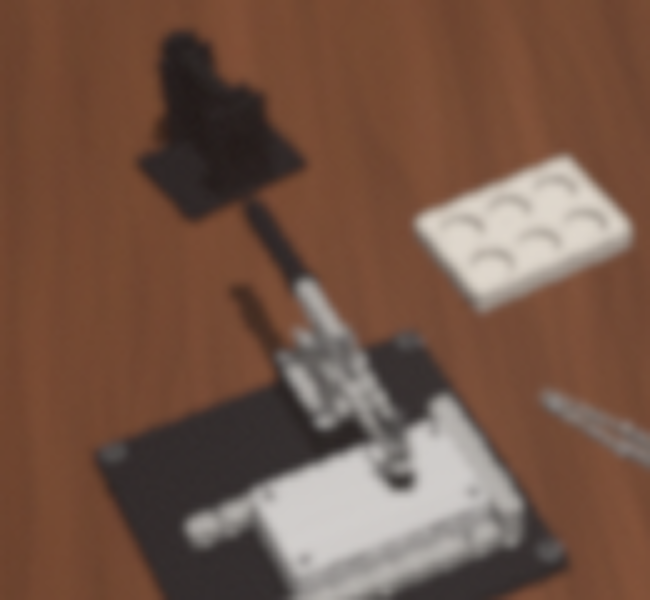

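View pics/top10.png

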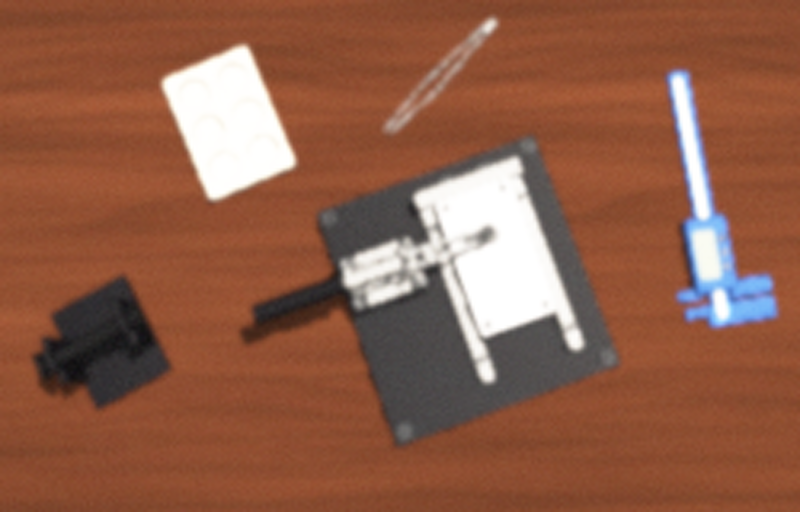

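The lever stays down: its tip is at about (256,206) in the side crop, where I predicted it for the locked position. The foot is on the lid at about (402,478), also as predicted. The box end is against the bush plate, and the spool holder, palette, tweezers and caliper are at the same pixels as at the start.

```bash
python3 -c "
from bench import job_done
print(job_done())"
```

```text
the job is handed in; nothing more can be done
None
```

The box is against the bush plate and the toggle clamp is locked with its rubber foot on the lid. I handed the job in at about 10.7 s of the 40 s allowed.

- **Box:** I pushed it low on its end with the closed fingers. At the end the force rose to about 16 N while the box stopped moving, within about 1 mm of the expected home position.
- **Clamp:** I pushed the lever over and down on its channel side and then its top. The force peaked at about 11 N, above the 2 to 6 N given. It dropped to zero as the lever passed dead centre. A light press then met the lever at its locked height, and I withdrew.
- **Last pictures:** With the arm clear, the lever stayed level and the foot sat on the lid at the predicted pixels. The box was flush with the bush plate. By eye, the caliper, spool holder, tweezers and palette were unmoved from the start.
- **Disagreement:** The two cameras differed by about 5 mm on where the jig sits sideways. I used a point between them, leaning towards the side camera because it agreed with the fingertip position, and the contacts with the box and lever bore that out.

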